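Move the counter row to the display rack in mirror order

TASK

Move the four things from the dark wooden stock rack to the white display rack in reverse order: what now stands leftmost on the stock rack (as seen by the robot) goes into the rightmost bay, the second from the left into the second from the right, and so on. Stand each one upright or flat as it stands now, on the middle of its bay's cork mat, let go of everything, and do not knock the service bell out of its place.

Things in the scene. Friction and masses are not known exactly. Their poses are not given: they have to be found in the camera images.
- glue_stick: Glue stick standing upright, a round tube 26 mm across and 94 mm tall. Origin: centre of its underside, z up. 35 g.
- self_stamp: Self-inking hand stamp standing upright, 50 (x) x 31 (y) mm, 81 mm tall; its cap does not move. Grip it by the top block (50 x 32 mm, 64 to 80 mm above the underside); below that it is 44 to 46 x 24 to 30 mm. Origin: centre of its underside, z up; at the start x points across the row to within 0.25 rad. 60 g.
- eraser: Flat block eraser in a card sleeve, 46 to 48 (x) x 37 to 38 (y) mm, 12 mm thick, lying flat. Origin: centre of its underside, z up; at the start its long side (x) lies along the row and its 37 mm side (y) across the row, to within 0.25 rad. 20 g.
- tape_roll: Small roll of paper tape lying flat on its side like a ring, 46 mm across and 15 mm high; grip it over its outer diameter (the hole is solid to the touch). Origin: centre of its underside, z up. 18 g. Another two rolls stacked far to the left, off the racks, are not meant.
- mat_glue_stick: Square cork mat, 60 x 60 x 3 mm, fixed on the dark wooden stock rack (fixed board 90 x 364 x 12 mm, four mats 85 mm apart, end cheeks 38 mm high, no dividers). The glue stick starts on it; it stays and marks that place in the row. Its top is 15 mm above the counter. Origin: centre of its underside; x across the rack, y along the row to the left.
- mat_self_stamp: Square cork mat, 60 x 60 x 3 mm, fixed on the dark wooden stock rack (fixed board 90 x 364 x 12 mm, four mats 85 mm apart, end cheeks 38 mm high, no dividers). The self-inking stamp starts on it; it stays and marks that place in the row. Its top is 15 mm above the counter. Origin: centre of its underside; x across the rack, y along the row to the left.
- mat_eraser: Square cork mat, 60 x 60 x 3 mm, fixed on the dark wooden stock rack (fixed board 90 x 364 x 12 mm, four mats 85 mm apart, end cheeks 38 mm high, no dividers). The eraser starts on it; it stays and marks that place in the row. Its top is 15 mm above the counter. Origin: centre of its underside; x across the rack, y along the row to the left.
- mat_tape_roll: Square cork mat, 60 x 60 x 3 mm, fixed on the dark wooden stock rack (fixed board 90 x 364 x 12 mm, four mats 85 mm apart, end cheeks 38 mm high, no dividers). The roll of tape starts on it; it stays and marks that place in the row. Its top is 15 mm above the counter. Origin: centre of its underside; x across the rack, y along the row to the left.
- display_rack: White display rack, fixed, 90 (x) x 364 (y) mm, nearer or farther than the stock rack. Origin: centre of its underside; y along the row to the left, x across, turned up to 0.15 rad. Four bays centred at y = +127.5, +42.5, -42.5, -127.5 mm, each with a 60 mm cork mat, top 15 mm above the origin. Dividers (4 mm thick) reach 28 mm up, end cheeks (12 mm) 38 mm; open at front and back.
- bell: Service bell on the counter at the right, a metal dome 83 mm across and 59 mm tall on a dark foot: a bystander. Origin: centre of its underside. On its robot side stands a fixed wooden chest with open lid, x 0.36 to 0.585, y -0.355 to -0.115, up to 0.27 m above the counter: keep clear of it.
Things that resemble listed ones, but are neither listed nor needed, are in the scene too. What is shaped like the tape_roll but blue is not meant.

How it is judged:
By the outcome, as a careful person would: the job done as asked, in the order asked, and still so for the second after the job is handed in, with the robot touching nothing.
It also fails if it takes over 99 s, if anything falls off the work surface, if the arm or the gripper's body presses on something with over 40 N, if the wrist force passes 120 N, or if a joint passes its speed limit or range.

ROBOT

A 6-joint arm with a two-finger parallel gripper is mounted at the origin on a cart in front of the work surface, level with it; the furniture and walls round the work are solid. World frame = base frame: x ahead of the robot, y to its left, z up, the work surface at z = 0. Lengths are in m, angles in rad, forces in N, time in s.
With the tool pointing down it reaches from about 0.35 to 0.85 m from the base axis. Payload 8.1 kg.
Tool frame: the origin (TCP) lies at the very end of the fingers, on their centre line; the grasp point (between the pads) lies 19 mm behind it; z points along the fingers, y is the direction in which the jaws open and shut (so a half turn about z gives the same grasp; the last joint's range is limited). The gripper opens to 93 mm and grips with 3 to 60 N. Pads are 15 mm wide; open, the fingers measure 128 mm over their backs; the gripper's body (75 mm by 188 mm) begins 65 mm behind the grasp point.
Start: joints at [-1.342, 0.13, 1.488, -0, 1.523, -0.085], TCP at [0.185, -0.571, 0.219] pointing down, gripper open.
Joint ranges: [-2.96, 2.96], [-0.89, 2.26], [0.02, 2.5], [-1.34, 4.48], [0, 2.73], [-2.66, 2.66]. Speed limits (rad/s): [2.39, 2.39, 2.79, 3.14, 3.14, 3.14].

INTERFACE

Orientations are given as a unit quaternion [x, y, z, w].
In Python, from bench import r gives the robot as it stands.
- The arm moves only by the shell command python3 -m handwheel 'ROWS'. ROWS is JSON, a list of rows, each a list of 5 numbers: the shift along the tool's x, y, z in cm, then the turn about the tool's z in degrees, then the gripper command: -1 is shut, 1 is fully open, values between are in proportion. In form: [[dx, dy, dz, twist, gripper], ...]. A call has 1 to 20 rows; each row shifts and turns the commanded pose from where the row before left it, along the tool's axes as they then stand; what a row does not reach is not made up. A row lasts 1/8 s, in which the tool goes at most 62.5 mm and 10.7 degrees, less where a joint would pass 70% of its speed; a pose out of reach is approached as far as the arm can. A call is refused whole if a number of a shift passes 6.25 or a number of a turn 10.7, either way. A call with a gripper value outside its range is refused whole. The fingers move at their own pace and stop on an object; the grip force is fixed at half the most. Time passes only in rows, so rows that do not move let the fingers close. It gives the time, the measured TCP pose, the force and the opening at its end, in the units of the state.
- r.sense(): the state, without advancing time (a new reading comes with each control period).
- r.snapshot(name): name is "scene" or "top"; returns (picture, depth): 400x640x3 uint8, red, green, blue; 400x640 float32, m along the optical axis (not along the pixel's ray), 0 where there is no reading.
- r.camera_params(name): a dict with "fovy" (degrees; the focal length in pixels is half the picture's height over the tangent of half this angle, whatever the lens; pixels are square), "cx", "cy" (the principal point, pixels), "eye" and "attitude" of the camera in the world. Camera axes: x right, y up, looking along -z (the intrinsics and any distortion apply to the point x, -y, -z); pixel columns grow to the right and rows downward; lengths in m; the calibration is good to about 2 mm. A picture is of the moment at which its call begins. camera_params takes no time and is no camera call.
- r.job_done(): hands the job in, once; it reports no verdict.
The state is a dict: "t": time; "joint_pos": joint angles; "qvel": joint speeds; "joint_efforts": joint torques, N m; "position": TCP position; "tool_rot": TCP orientation; "contact_force": force on the tool from outside, world axes, zero at the start; "moment": the same for the moment, N m; "opening": opening from 0.0 (shut) to 1.0 (fully open).
Only numpy, scipy, OpenCV 4.12 (cv2) and the standard library are available. Lean on these libraries where they do the work, as an engineer would, in place of code of your own. Each camera call takes 0.05 s, during which the arm holds its last target.

## Working session

There is one attempt and no reset: what is moved stays moved. The work goes in short steps, Python scripts to look and compute and a shell command to move; the robot and the scene stay as the last step left them, time stands still between calls to the robot, and variables do not carry over. Pictures are saved under pics/ and viewed, and the job is handed in when it is done.

```bash
ls; mkdir -p pics
python3 - <<'E'
from bench import r
import cv2,numpy as np
print(r.sense())
for n in("scene","top"):
    p,d=r.snapshot(n); cv2.imwrite(f"pics/{n}0.png",p[:,:,::-1]); np.save(f"{n}0.npy",d); np.save(f"{n}0p.npy",p)
    print(n,r.camera_params(n))
E
```

```text
pics
{'t': 0.0, 'joint_pos': array([-1.34236424e+00,  1.31157160e-01,  1.48925835e+00, -2.10812895e-06,
        1.52299790e+00, -8.54062701e-02]), 'qvel': array([ 0.0005777 , -0.00048371, -0.00027176,  0.0004324 , -0.0012384 ,
       -0.00138595]), 'joint_efforts': array([-2.72879843e-03, -5.59850657e+01, -4.91760170e+01,  7.66384718e-02,
        3.52250563e-02, -1.36724325e-04]), 'position': array([ 0.18511631, -0.57013877,  0.21760133]), 'tool_rot': array([ 9.87713011e-01,  1.56275970e-01, -6.60985508e-05, -9.07977641e-04]), 'contact_force': array([-0.82160987, -0.24275796, -0.37108203]), 'moment': array([ 0.02695006, -0.01057482,  0.01170822]), 'opening': 1.0007247122455378}
scene {'fovy': 43.2192923876125, 'cx': 321.9675812124034, 'cy': 207.902444879315, 'eye': array([-0.09748067,  0.6060465 ,  0.73128438]), 'attitude': array([-0.17789189,  0.38868761,  0.82456187, -0.37064018])}
top {'fovy': 48.727933801518994, 'cx': 312.8065161750514, 'cy': 204.02747359439803, 'eye': array([0.33462977, 0.07425226, 1.16606094]), 'attitude': array([-0.05486652,  0.05709008,  0.70887333, -0.7008773 ])}
```

View pics/scene0.png

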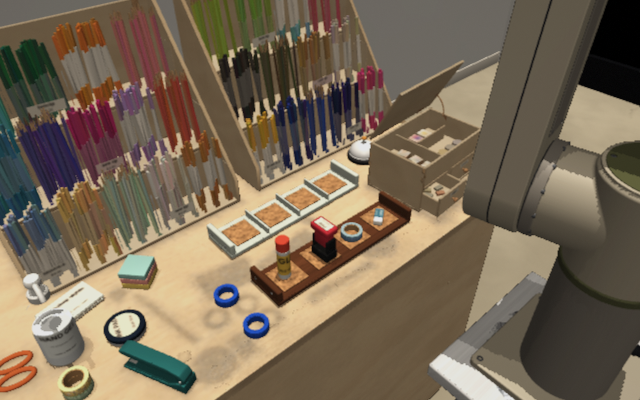

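View pics/top0.png

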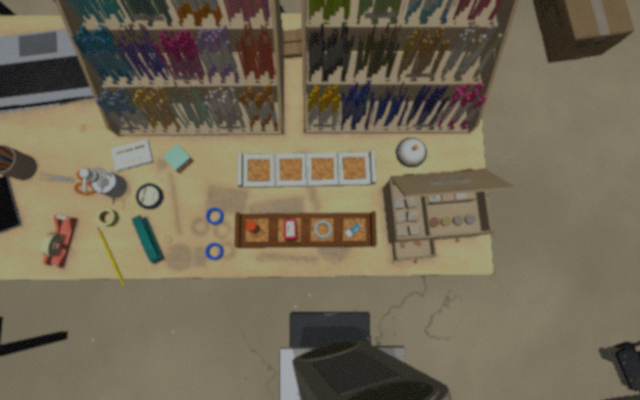

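```bash
cat > h.py <<'E'
import numpy as np,cv2
from scipy.spatial.transform import Rotation as Rn
from bench import r
def K(n):
    c=r.camera_params(n); f=200/np.tan(np.radians(c['fovy'])/2); return c,f
def cloud(n,d):
    c,f=K(n); v,u=np.mgrid[:400,:640]
    P=np.stack([(u-c['cx'])/f*d,-(v-c['cy'])/f*d,-d],-1)
    return P@Rn.from_quat(c['attitude']).as_matrix().T+c['eye']
def ray(n,uv,z):
    c,f=K(n); uv=np.atleast_2d(np.float64(uv))
    D=np.stack([(uv[:,0]-c['cx'])/f,-(uv[:,1]-c['cy'])/f,-np.ones(len(uv))],-1)@Rn.from_quat(c['attitude']).as_matrix().T
    return c['eye']+D*((z-c['eye'][2])/D[:,2])[:,None]
def snap(tag):
    o={}
    for n in("scene","top"):
        p,d=r.snapshot(n); cv2.imwrite(f"pics/{n}_{tag}.png",p[:,:,::-1]); np.save(f"{n}{tag}.npy",d); np.save(f"{n}{tag}p.npy",p); o[n]=(p,d)
    return o
E
python3 - <<'E'
from h import *
for n in("scene","top"):
    print(r.camera_params(n).keys())
    P=cloud(n,np.load(n+"0.npy"))
    for uv in ([(255,229),(290,229),(315,222),(353,230),(258,169),(354,167),(270,200),(480,180),(200,150),(300,262)] if n=="top" else [(282,240),(324,225),(350,235),(240,232),(330,183),(250,330),(230,250),(150,300)]):
        print(n,uv,P[uv[1],uv[0]].round(4))
p=np.load("top0p.npy")[:,:,::-1]
cv2.imwrite("pics/tc.png",cv2.resize(p[140:260,225:425],None,fx=4,fy=4,interpolation=cv2.INTER_CUBIC))
p=np.load("scene0p.npy")[:,:,::-1]
cv2.imwrite("pics/sc.png",cv2.resize(p[150:310,200:420],None,fx=3.6,fy=3.6,interpolation=cv2.INTER_CUBIC))
E
```

```text
dict_keys(['fovy', 'cx', 'cy', 'eye', 'attitude'])
scene (282, 240) [0.4495 0.2229 0.1123]
scene (324, 225) [0.4402 0.1305 0.1001]
scene (350, 235) [0.4378 0.0618 0.0342]
scene (240, 232) [0.611  0.2156 0.0183]
scene (330, 183) [ 0.614  -0.0427  0.0171]
scene (250, 330) [0.3903 0.3454 0.0183]
scene (230, 250) [0.5713 0.2656 0.0267]
scene (150, 300) [5.836e-01 4.391e-01 1.000e-04]
dict_keys(['fovy', 'cx', 'cy', 'eye', 'attitude'])
top (255, 229) [0.4459 0.2113 0.0948]
top (290, 229) [0.4449 0.1261 0.0947]
top (315, 222) [0.4712 0.0643 0.0117]
top (353, 230) [ 0.4473 -0.0335  0.0287]
top (258, 169) [0.6149 0.2149 0.0155]
top (354, 167) [ 0.6165 -0.0413  0.0197]
top (270, 200) [ 0.5335  0.1842 -0.0021]
top (480, 180) [ 0.5369 -0.2998  0.2113]
top (200, 150) [ 0.6746  0.3762 -0.0037]
top (300, 262) [ 0.3677  0.1049 -0.0023]
```

View pics/tc.png

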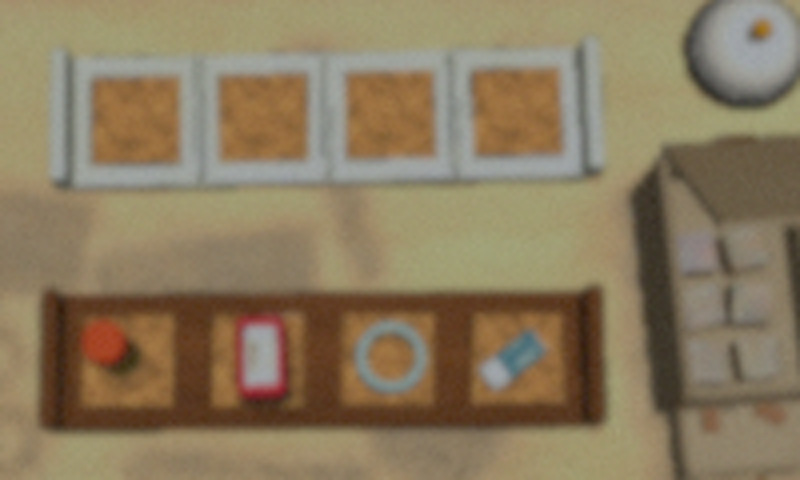

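View pics/sc.png

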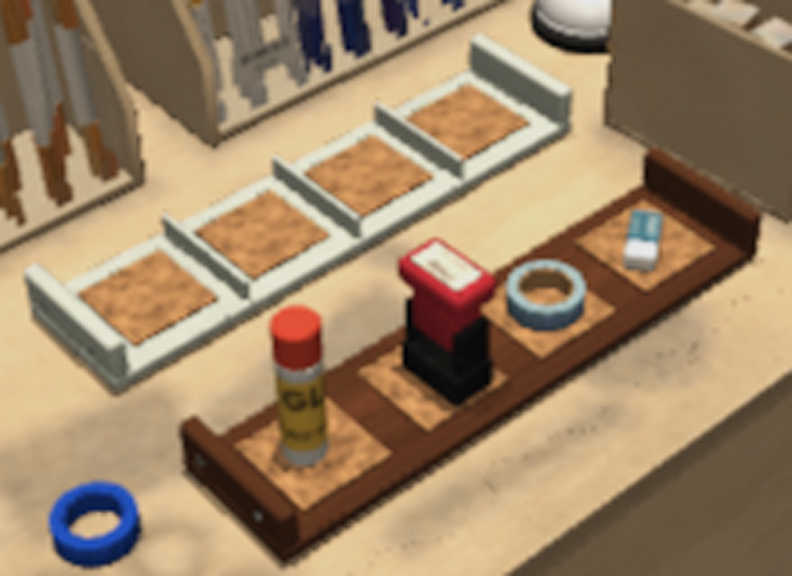

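Run:
```python
from h import *
p=np.load("top0p.npy")[:,:,::-1]
a=cv2.resize(p[212:248,335:372],(600,584),interpolation=cv2.INTER_NEAREST)
cv2.imwrite("pics/er_top.png",a)
p=np.load("scene0p.npy")[:,:,::-1]
cv2.imwrite("pics/er_sc.png",cv2.resize(p[195:240,355:405],(666,600),interpolation=cv2.INTER_NEAREST))
for n,(u0,u1,v0,v1) in dict(scene=(355,402,200,232),top=(338,368,216,244)).items():
    P=cloud(n,np.load(n+"0.npy"))
    print(n,(P[v0:v1:2,u0:u1:2,2]*1000).round().astype(int))
```

```text
scene [[  0   0   1   2   0   4   2   1   3   1   0   4  18  22  26  30  34  35
   38  39  40  42   7  14]
 [  4   2   1   1   2   1   2   1   1   0  16  15  13  17  21  23  28  29
   32  39  42  40  43  39]
 [  1   3   3   0   0   0   0   5  15  14  14  15  13  15  14  16  22  23
   29  33  38  39  40  40]
 [  2   0   1   4   0   0   3  14  14  15  16  19  16  16  14  16  16  21
   23  28  29  35  38  39]
 [  1   2   2   3   3  15  15  17  12  16  29  29  31  15  14  15  14  12
   17 731  25  29  32  36]
 [  3   2   4  12  16  12 731  16  15  18  29  30  28  28  30  17  13  13
   15  15  19  24  27  30]
 [  2  -1  14  16  14  16  15  18  16  16  31  29  30  30  22  17  20  16
   13  14  13  19  22  23]
 [ 15  12  13  15  18  16  17  17  17  18  29  29  29  28  19  18  17  18
   17  14  14  15  12  18]
 [ 15  15  15  15  17  18  17  17  15  26  31  28  32  30  19  17  17  17
   17  20  17  13  14  15]
 [ 15  12  16  17  18  18  19  17  19  29  31  31  30  26  18  15  17  16
   15  18  17  18  15  17]
 [ 14  16  15  14  14  19  17  17  17  27  28  29  30  26  17  19  16  18
   17  15 
[... 947 characters left out ...]
2   11   14   12   30   32   27   25   25   12   12
    11]
 [  12   11   15   15   16   20   30   26   29   25   27   26   10   16
    16]
 [  13   12   15   15   16   25   29   22   27   23   26   15   18   15
    13]
 [  10   14   10   14   27   25   25   26   26   19   15   15   16   17
    13]
 [  14   13   11   14   27   29   25   24   14   16   14   20   11   12
    10]
 [  11   12   12   13   16   29   27   16   16   11   10   18   16    9
    13]
 [  11   11   12   14   14   13   19   19   14   11   13   17   12   13
    11]
 [  15   12   10   16   11   13   15   12   15   14   14   10   15   13
    10]
 [  12   11   15   12    8   12   12   12   11   10   13   11   13   14
    10]]
```

View pics/er_top.png

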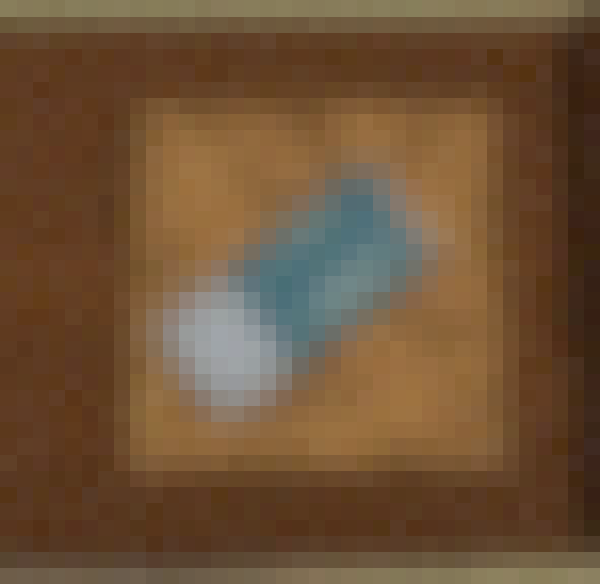

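View pics/er_sc.png

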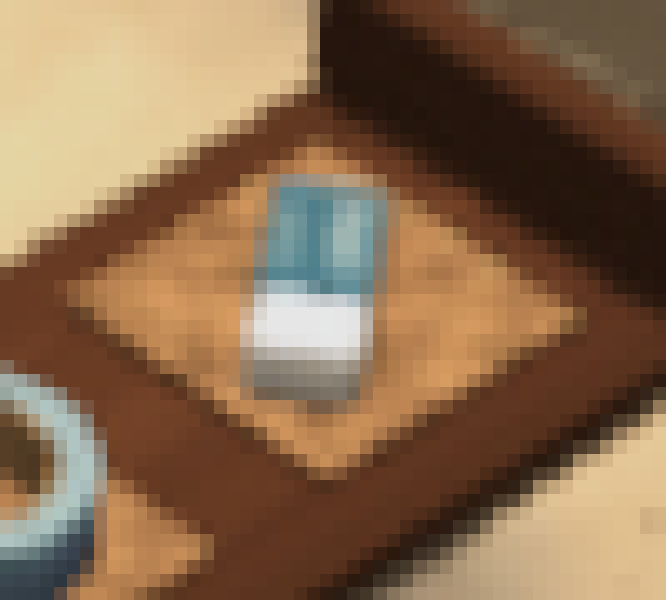

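```bash
cat > meas.py <<'E'
from h import *
def blobs(n,m,z,amin,box=None,show=True):
    m=m.astype(np.uint8)
    if box is not None:
        k=np.zeros_like(m); u0,u1,v0,v1=box; k[v0:v1,u0:u1]=1; m=m*k
    cs,_=cv2.findContours(m,cv2.RETR_EXTERNAL,cv2.CHAIN_APPROX_NONE); out=[]
    for c in cs:
        if cv2.contourArea(c)<amin: continue
        mm=np.zeros_like(m); cv2.drawContours(mm,[c],-1,1,-1); v,u=np.nonzero(mm)
        W=ray(n,np.c_[u,v],z)[:,:2]
        rc=cv2.minAreaRect((W*1000).astype(np.float32))
        out.append((u.mean().round(1),v.mean().round(1),W.mean(0).round(4),np.round(rc[0],1),np.round(rc[1],1),round(rc[2],1)))
    for o in out: print(n,z,*o)
    return out
E
python3 - <<'E'
from meas import *
for n,box in(("top",(230,385,140,260)),("scene",(200,420,150,310))):
    p=np.load(n+"0p.npy"); h=cv2.cvtColor(p,cv2.COLOR_RGB2HSV); H,S,V=[h[...,i].astype(int) for i in range(3)]
    print(n,'cork hsv',h[169,258] if n=="top" else h[232,240])
    blobs(n,(H>8)&(H<20)&(S>115)&(V>125 if n=="scene" else V>100),.015,150 if n=="top" else 300,box)
    print('red'); blobs(n,((H<7)|(H>165))&(S>150)&(V>110),.109,40,box); 
    print('redstamp'); blobs(n,((H<7)|(H>165))&(S>150)&(V>110),.096,40,box)
    print('teal'); blobs(n,(H>75)&(H<125)&(S>40)&(V>70),.03,40,box)
E
```

```text
top cork hsv [ 16 146 155]
top 0.015 263.8 230.1 [0.451  0.1984] [451.4 196.7] [107.8  63. ] 89.4
top 0.015 353.8 229.2 [ 0.4508 -0.0368] [451.4 -31. ] [81.2 63. ] 89.4
top 0.015 317.2 228.8 [0.4528 0.0588] [452.5  65.9] [102.4  63. ] 89.3
top 0.015 258.6 169.7 [0.6131 0.2133] [613.7 213.7] [52.7 50.9] 0.3
top 0.015 322.1 168.3 [0.615  0.0435] [614.6  43.8] [53.5 52.1] 89.4
top 0.015 290.5 168.9 [0.6142 0.128 ] [615.5 128.2] [50.9 52.2] 89.6
top 0.015 353.7 167.4 [ 0.6166 -0.041 ] [616.4 -41.6] [53.3 52.2] 89.4
red
redstamp
teal
scene cork hsv [ 14 144 190]
scene 0.015 287.8 276.5 [0.4473 0.2174] [452.7 215.4] [61.  61.2] 87.9
scene 0.015 240.5 232.2 [0.6132 0.2132] [613.7 212.9] [58.6 58.1] 1.1
scene 0.015 378.6 217.5 [ 0.4518 -0.0391] [452.  -39.6] [62.5 61.4] 89.7
scene 0.015 272.3 214.8 [0.6141 0.1284] [614.7 128.2] [58.6 57.9] 0.7
scene 0.015 301.8 198.4 [0.6154 0.043 ] [616.   42.7] [58.2 57.2] 1.1
scene 0.015 329.4 183.3 [ 0.6164 -0.0429] [616.8 -43.4] [58.4 55.4] 0.6
red
scene 0.109 281.7 242.2 [0.4482 0.2248] [446.2 227. ] [23.4 44.4] 51.5
scene 0.109 324.5 228.8 [0.4242 0.1436] [431.8 138.5] [48.3 30.1] 3.6
redstamp
scene 0.096 281.7 242.2 [0.4596 0.2169] [457.5 219.1] [23.9 45.3] 51.5
scene 0.096 324.5 228.8 [0.4351 0.1339] [442.8 128.7] [49.3 30.7] 3.6
teal
scene 0.03 225.6 294.7 [0.4759 0.3375] [475.3 337. ] [43.1 54. ] 57.9
```

Run:
```python
from meas import *
for n,box in(("top",(230,385,210,250)),("scene",(200,420,180,310))):
    p=np.load(n+"0p.npy"); h=cv2.cvtColor(p,cv2.COLOR_RGB2HSV); H,S,V=[h[...,i].astype(int) for i in range(3)]
    red=((H<6)|(H>165))&(S>120)&(V>100)
    print('red@.109'); blobs(n,red,.109,20,box); print('red @.096'); blobs(n,red,.096,20,box)
    P=cloud(n,np.load(n+"0.npy"));d=np.load(n+"0.npy")
    X,Y,Z=P[...,0],P[...,1],P[...,2]; on=(d>0)&(abs(X-.452)<.045)
    for nm,y0,zlo in(("glue",.2155,.085),("stamp",.1305,.085),("tape",.0455,.021),("eraser",-.0395,.021)):
        m=on&(abs(Y-y0)<.042)&(Z>zlo)&(Z<.13)
        if nm=="eraser": m&=(Y>-.08)
        if nm=='glue': m&=Y<.245
        q=P[m]; rc=cv2.minAreaRect((q[:,:2]*1000).astype(np.float32))
        print(n,nm,m.sum(),q.mean(0).round(4),'med',np.median(q,0).round(4),[np.round(v,1) for v in rc])
    # tape/eraser colour: not cork/brown
    zt=dict(tape=.03,eraser=.027)
    m=~((H<25)&(S>75))&(V>60)
    bx=(305,340,213,246) if n=="top" else (335,365,215,246)
    print('tape'); blobs(n,m,.03,30,bx)
    bx=(340,366,215,243) if n=="top" else (368,388,205,232)
    print('eraser'); blobs(n,m,.027,20,bx)
```

```text
red@.109
top 0.109 290.5 229.2 [0.443  0.1241] [444.7 125.4] [28.8 50.6] 89.9
red @.096
top 0.096 290.5 229.2 [0.4444 0.1247] [446.1 126. ] [29.2 51.3] 89.9
top glue 103 [0.4523 0.2204 0.1065] med [0.4519 0.2195 0.1077] [array([452.3, 221.2]), array([23.4, 25.2]), np.float64(2.3)]
top stamp 253 [0.4442 0.127  0.0943] med [0.4446 0.1261 0.0944] [array([444.8, 127.4]), array([49.4, 29.9]), np.float64(3.9)]
top tape 147 [0.4506 0.0469 0.0288] med [0.451  0.0468 0.0291] [array([449.6,  46.7]), array([41.4, 44.2]), np.float64(89.0)]
top eraser 159 [ 0.4477 -0.043   0.0276] med [ 0.4477 -0.0367  0.0267] [array([449.6, -46.2]), array([67.4, 84.4]), np.float64(90.0)]
tape
top 0.03 322.3 228.8 [0.4511 0.0458] [450.7  45.3] [45.7 45.8] 44.3
eraser
top 0.027 352.6 229.6 [ 0.4484 -0.0327] [448.4 -32.7] [20.8 45.3] 37.0
red@.109
scene 0.109 281.9 243.6 [0.4452 0.2269] [444.6 227.2] [21.7 42.2] 51.5
scene 0.109 324.0 228.4 [0.4257 0.1435] [431.9 139.9] [50.8 31.3] 5.9
red @.096
scene 0.096 281.9 243.6 [0.4566 0.2189] [456.  219.2] [22.2 43.1] 51.5
scene 0.096 324.0 228.4 [0.4366 0.1339] [443.  130.1] [51.8 32. ] 5.9
scene glue 238 [0.4503 0.2242 0.1038] med [0.449  0.2248 0.1076] [array([454.1, 221.4]), array([25.3, 26. ]), np.float64(69.5)]
scene stamp 363 [0.4427 0.1305 0.0952] med [0.4418 0.1318 0.0963] [array([445.7, 127.1]), array([49.8, 31.7]), np.float64(1.0)]
scene tape 279 [0.4507 0.0478 0.0292] med [0.4508 0.0477 0.0307] [array([452.7,  45.8]), array([43.8, 47.6]), np.float64(46.8)]
scene eraser 228 [ 0.448  -0.0486  0.0291] med [ 0.4477 -0.0418  0.0291] [array([451.1, -43.6]), array([72.8, 84.7]), np.float64(90.0)]
tape
scene 0.03 351.3 231.2 [0.4478 0.0484] [447.6  48.8] [46.  58.7] 48.2
eraser
scene 0.027 378.2 216.1 [ 0.4465 -0.0311] [446.7 -31.3] [19.8 55.1] 38.0
```

```bash
python3 - <<'E'
from h import *
# obstacles: nearest points x beyond display rack, and chest extents
for n in("top","scene"):
    d=np.load(n+"0.npy");P=cloud(n,d);X,Y,Z=P[...,0],P[...,1],P[...,2]
    m=(d>0)&(Z>.05)&(Z<.35)&(X>.66)&(X<.9)&(Y>-.1)&(Y<.32)
    for a,b in((.05,.1),(.1,.15),(.15,.2),(.2,.3)):
        q=m&(Z>a)&(Z<b); print(n,a,q.sum(),np.percentile(X[q],[0.5,5]).round(3) if q.sum()>20 else '')
    m=(d>0)&(Z>.05)&(Z<.5)&(Y>-.4)&(Y<-.1)&(X>.3)&(X<.66)
    print('chest',np.percentile(P[m],[1,99],axis=0).round(3))
E
python3 -m handwheel '[[0,0,-5,-10.29,1],[0,0,-5,-10.29,1],[0,0,-5,-10.29,1],[0,0,0,-10.29,1],[0,0,0,-10.29,1],[0,0,0,-10.29,1],[0,0,0,-10.29,1],[0,0,0,0,1]]'
```

```text
top 0.05 1751 [0.715 0.729]
top 0.1 4596 [0.739 0.744]
top 0.15 2931 [0.745 0.752]
top 0.2 5127 [0.818 0.83 ]
chest [[ 0.377 -0.348  0.057]
 [ 0.574 -0.117  0.265]]
scene 0.05 3495 [0.717 0.724]
scene 0.1 5335 [0.74  0.744]
scene 0.15 4520 [0.746 0.752]
scene 0.2 5993 [0.817 0.83 ]
chest [[ 0.374 -0.349  0.051]
 [ 0.574 -0.116  0.267]]
t: 1.1
position: [0.1852, -0.5705, 0.3681]
tool_rot: [0.707, 0.707, 0.0, -0.0]
contact_force: [1.1, 0.1, -0.0]
opening: 1.001
```

```bash
python3 -m handwheel '[[5.65,1.9,0,0,1],[5.65,1.9,0,0,1],[5.65,1.9,0,0,1],[5.65,1.9,0,0,1],[5.65,1.9,0,0,1],[5.65,1.9,0,0,1],[5.65,1.9,0,0,1],[5.65,1.9,0,0,1],[5.65,1.9,0,0,1],[5.65,1.9,0,0,1],[5.65,1.9,0,0,1],[5.65,1.9,0,0,1],[5.65,1.9,0,0,1],[5.65,1.9,0,0,1],[0,0,0,0,1]]'; python3 -c "
from bench import r;print(r.sense()['joint_pos'])"
```

```text
t: 2.98
position: [0.4508, 0.2236, 0.3665]
tool_rot: [0.707, 0.707, -0.001, -0.001]
contact_force: [-0.4, 0.2, -1.0]
opening: 1.001
[ 3.57911956e-01 -1.40153983e-01  1.49140242e+00  7.82187171e-04
  1.79396593e+00  3.58017979e-01]
```

```bash
python3 -m handwheel '[[-0.25,0.1,5,0,1],[0,0,5,0,1],[0,0,5,0,1],[0,0,5,0,1],[0,0,4,0,1],[0,0,4,0,1],[0,0,4,0,1],[0,0,0,0,1],[0,0,0,0,-1],[0,0,0,0,-1],[0,0,0,0,-1],[0,0,0,0,-1],[0,0,0,0,-1],[0,0,0,0,-1]]'
```

```text
t: 4.72
position: [0.452, 0.2179, 0.0486]
tool_rot: [0.707, 0.707, -0.0, -0.0]
contact_force: [-0.0, 0.3, 0.8]
opening: 0.405
```

```bash
python3 -m handwheel '[[0,0,0,0,-1],[0,0,0,0,-1],[0,0,0,0,-1],[0,0,0,0,-1],[0,0,0,0,-1]]'; python3 -c "
from h import *
o=snap('g1');p=o['scene'][0]
cv2.imwrite('pics/g1c.png',cv2.resize(p[130:310,200:420,::-1],None,fx=3,fy=3))"
```

```text
t: 5.35
position: [0.452, 0.2178, 0.0486]
tool_rot: [0.707, 0.707, -0.0, -0.0]
contact_force: [-0.9, -0.1, -0.6]
opening: 0.272
```

View pics/g1c.png

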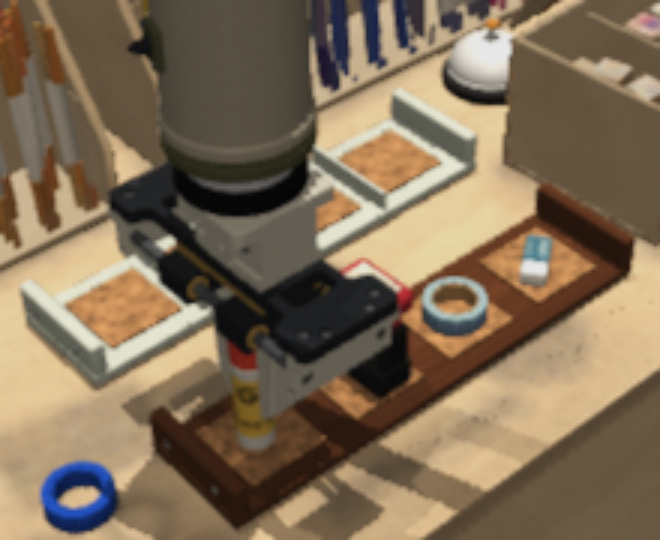

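```bash
python3 -m handwheel '[[0,0,-4,0,-1],[0,0,-6,0,-1],[0,3,0,0,-1],[-2,5,0,0,-1],[-5,5,0,0,-1],[-5,3,0,0,-1],[-5,0.4,0,0,-1],[-5,0,0,0,-1],[-4,0,0,0,-1],[0,0,0,0,-1],[0,0,0,0,-1]]'; python3 -c "
from h import *
o=snap('g2');p=o['scene'][0]
cv2.imwrite('pics/g2c.png',cv2.resize(p[90:270,250:450,::-1],None,fx=3,fy=3))"
```

```text
t: 6.82
position: [0.6103, -0.036, 0.1485]
tool_rot: [0.707, 0.707, 0.0, -0.0]
contact_force: [0.3, 1.4, 0.7]
opening: 0.276
```

View pics/g2c.png

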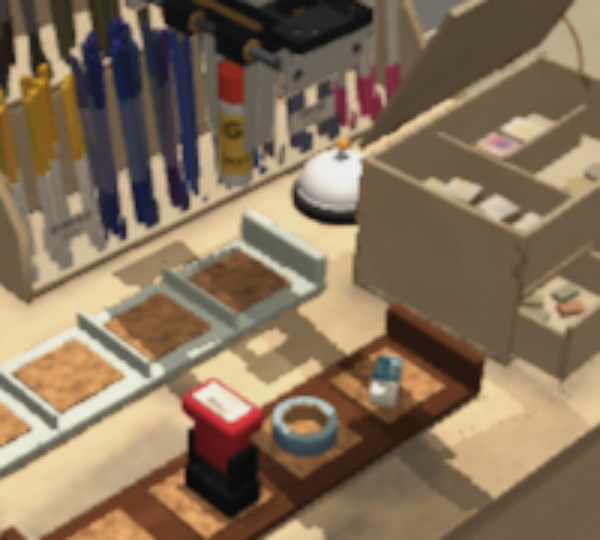

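```bash
python3 -m handwheel '[[-0.9,0.6,0,0,-1],[0,0,4,0,-1],[0,0,3,0,-1],[0,0,0,0,-1]]'
cat > red.py <<'E'
from meas import *
s=r.sense()
o=snap('g3')
dz=s['position'][2]-.0486
print(s['position'],dz)
for n in o:
    p,d=o[n];P=cloud(n,d);h=cv2.cvtColor(p,cv2.COLOR_RGB2HSV); H,S,V=[h[...,i].astype(int) for i in range(3)]
    red=((H<7)|(H>170))&(S>150)&(V>100)&(abs(P[...,0]-s['position'][0])<.04)&(abs(P[...,1]-s['position'][1])<.05)&(P[...,2]<.15)
    q=P[red]; print(n,red.sum(),q.min(0) if len(q) else '',q.max(0) if len(q) else '', (q.min(0)+q.max(0))/2 if len(q) else '')
E
python3 red.py
```

```text
t: 7.42
position: [0.6141, -0.0447, 0.0755]
tool_rot: [0.707, 0.707, -0.002, -0.002]
contact_force: [-0.5, -0.3, -0.2]
opening: 0.27
[ 0.61409654 -0.04473729  0.07545249] 0.026852489555631846
scene 79 [ 0.60118646 -0.04133547  0.11598424] [ 0.62478029 -0.02701396  0.13982133] [ 0.61298337 -0.03417471  0.12790278]
top 0
```

```bash
python3 -m handwheel '[[-0.2,0.25,0,0,-1],[0,0,2,0,-1],[0,0,0.6,0,-1],[0,0,0,0,-1]]'; python3 red.py
```

```text
t: 8.02
position: [0.6177, -0.0471, 0.0512]
tool_rot: [0.707, 0.707, -0.001, -0.001]
contact_force: [0.1, -0.1, -0.2]
opening: 0.273
[ 0.61773596 -0.0471413   0.05117776] 0.0025777611262444364
scene 74 [ 0.60592002 -0.04154204  0.09222932] [ 0.62558288 -0.02969195  0.11555217] [ 0.61575145 -0.03561699  0.10389075]
top 0
```

```bash
python3 -m handwheel '[[0,-0.1,0.2,0,-1],[0,0,0,0,-1],[0,0,0,0,-0.2],[0,0,0,0,0.2],[0,0,0,0,0.6],[0,0,0,0,1],[0,0,0,0,1],[0,0,0,0,1]]'; python3 red.py
```

```text
t: 9.12
position: [0.6178, -0.0473, 0.0506]
tool_rot: [0.707, 0.707, -0.0, -0.0]
contact_force: [0.4, 0.1, 0.0]
opening: 0.868
[ 0.61782481 -0.04730973  0.05060921] 0.0020092064213273267
scene 111 [ 0.60391143 -0.05056672  0.08894556] [ 0.62858214 -0.02970622  0.11482242] [ 0.61624678 -0.04013647  0.10188399]
top 0
```

```bash
python3 -m handwheel '[[0,0,-5,0,1],[0,0,-6,0,1],[0,-2,-1,0,1],[3,-5,0,0,1],[5,-5,0,0,1],[5,-4,0,0,1],[4,-1.3,0,0,1],[0.4,0,0,0,1],[0,0,0,0,1]]'; python3 -c "
from h import *
o=snap('s1')
p=np.vstack([cv2.resize(o['scene'][0][140:280,220:400],(600,460)),cv2.resize(o['top'][0][140:180,230:390],(600,140))])
cv2.imwrite('pics/s1c.png',p[...,::-1])"
```

```text
t: 10.35
position: [0.4519, 0.1195, 0.1708]
tool_rot: [0.707, 0.708, 0.0, 0.0]
contact_force: [-0.7, -1.2, 0.3]
opening: 1.004
```

View pics/s1c.png

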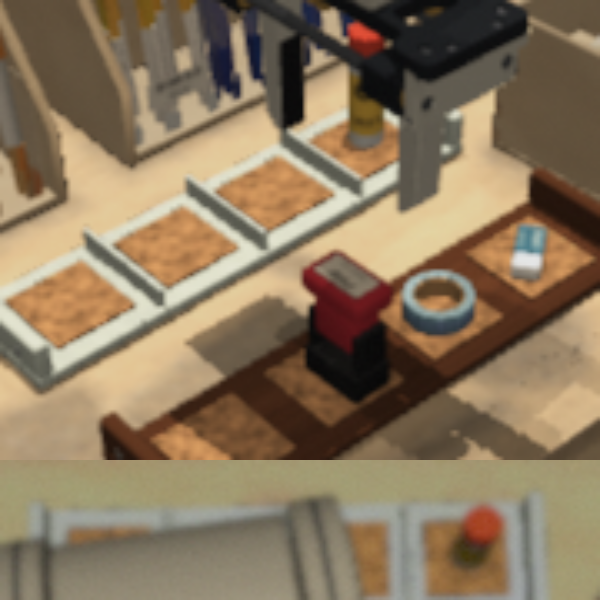

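Run:
```python
from meas import *
for n,bx in(("top",(345,370,148,180)),("scene",(320,345,140,190))):
    p=np.load(n+"s1p.npy");P=cloud(n,np.load(n+"s1.npy"));h=cv2.cvtColor(p,cv2.COLOR_RGB2HSV); H,S,V=[h[...,i].astype(int) for i in range(3)]
    red=((H<9)|(H>170))&(S>120)&(V>90); blobs(n,red,.109,10,bx)
    X,Y,Z=np.moveaxis(P,-1,0); m=(abs(X-.6165)<.04)&(abs(Y+.0425)<.035)&(Z>.04)&(Z<.125)
    for a,b in((.04,.07),(.07,.09),(.09,.125)):
        q=P[m&(Z>a)&(Z<b)]
        if len(q)>4: print(n,a,len(q),np.percentile(q,[3,97],axis=0).round(4).tolist())
```

```text
top 0.109 358.0 158.3 [ 0.6166 -0.0428] [616.  -42.8] [23.1 23.2] 43.1
top 0.04 29 [[0.6046, -0.0506, 0.0439], [0.6181, -0.0309, 0.0685]]
top 0.07 19 [[0.6047, -0.0524, 0.0711], [0.6172, -0.0311, 0.0891]]
top 0.09 102 [[0.6053, -0.0542, 0.0934], [0.628, -0.0308, 0.1119]]
scene 0.109 328.8 151.3 [ 0.6131 -0.0377] [612.3 -38.4] [21.4 38.3] 58.7
scene 0.04 89 [[0.607, -0.0478, 0.041], [0.6252, -0.0313, 0.0689]]
scene 0.07 19 [[0.6148, -0.035, 0.0712], [0.6235, -0.0313, 0.0847]]
scene 0.09 81 [[0.6059, -0.0492, 0.0989], [0.6293, -0.0296, 0.1128]]
```

```bash
python3 -m handwheel '[[0.75,-0.7,0,0,1],[0,0,0,0,1],[0,0,0,0,1]]'
```

```text
t: 10.82
position: [0.4446, 0.1269, 0.1706]
tool_rot: [0.707, 0.707, -0.0, 0.0]
contact_force: [-0.4, 0.8, -0.7]
opening: 1.0
```

```bash
python3 -m handwheel '[[0,0,4,0,1],[0,0,4,0,1],[0,0,2.2,0,1],[0,0,0,0,1],[0,0,0,0,-1],[0,0,0,0,-1],[0,0,0,0,-1],[0,0,0,0,-1],[0,0,0,0,-1],[0,0,0,0,-1],[0,0,0,0,-1],[0,0,0,0,-1]]'; python3 -c "
from h import *
o=snap('s2');p=o['scene'][0]
cv2.imwrite('pics/s2c.png',cv2.resize(p[160:280,230:390,::-1],None,fx=4,fy=4))"
```

```text
t: 12.32
position: [0.4448, 0.1272, 0.0688]
tool_rot: [0.707, 0.707, 0.0, 0.0]
contact_force: [-0.4, -1.0, 3.1]
opening: 0.536
```

View pics/s2c.png

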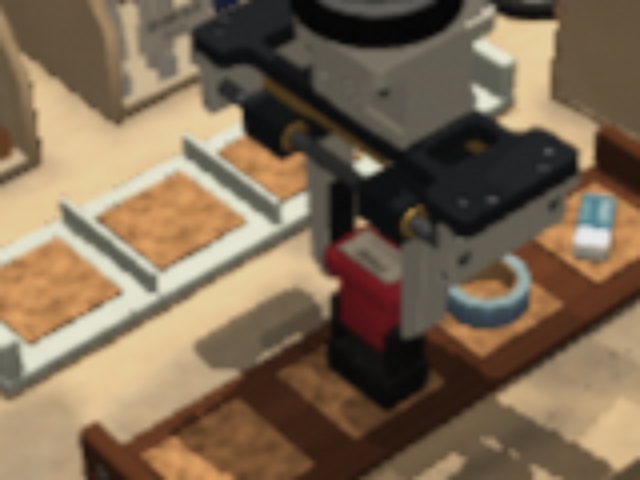

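```bash
python3 -m handwheel '[[0,0,-3,0,-1],[0,0,-3,0,-1],[0,4,0,0,-1],[-3,5,0,-0.75,-1],[-4,5,0,0,-1],[-1.4,3.1,0,0,-1],[0,0,0,0,-1],[0,0,0,0,-1],[0,0,0,0,-1]]'
```

```text
t: 13.55
position: [0.6141, 0.046, 0.1285]
tool_rot: [0.702, 0.712, -0.0, -0.0]
contact_force: [0.1, 0.2, -0.2]
opening: 0.531
```

```bash
python3 -m handwheel '[[-0.33,0.12,3,0,-1],[0,0,2,0,-1],[0,0,0,0,-1],[0,0,0,0,-1]]'
python3 - <<'E'
from h import *
s=r.sense()['position'];o=snap('s3')
for n in o:
    p,d=o[n];P=cloud(n,d);h=cv2.cvtColor(p,cv2.COLOR_RGB2HSV); H,S,V=[h[...,i].astype(int) for i in range(3)]
    red=((H<7)|(H>170))&(S>130)&(V>70)&(abs(P[...,0]-s[0])<.05)&(abs(P[...,1]-s[1])<.035)&(P[...,2]<.14)
    q=P[red]; print(n,red.sum(),np.percentile(q,[2,98],axis=0).round(4).tolist() if len(q) else '')
cv2.imwrite('pics/s3c.png',cv2.resize(o['scene'][0][110:250,240:400,::-1],None,fx=4,fy=4))
E
```

```text
t: 14.05
position: [0.6165, 0.0422, 0.0794]
tool_rot: [0.702, 0.712, 0.0, 0.0]
contact_force: [0.5, 0.1, -0.8]
opening: 0.538
scene 198 [[0.5923, 0.0436, 0.0661], [0.6352, 0.0583, 0.1092]]
top 0
```

View pics/s3c.png

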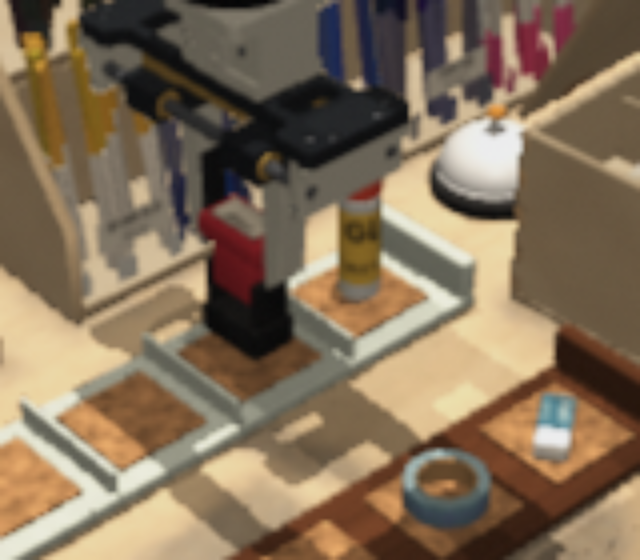

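```bash
python3 -m handwheel '[[0.03,-0.1,0.6,0,-1],[0,0,0.4,0,-1],[0,0,0,0,-1],[0,0,0,0,-1]]'
```

```text
t: 14.65
position: [0.6156, 0.0421, 0.0688]
tool_rot: [0.702, 0.712, 0.0, 0.0]
contact_force: [0.5, -0.1, 1.0]
opening: 0.535
```

```bash
python3 -m handwheel '[[0,0,0,0,0.3],[0,0,0,0,1],[0,0,0,0,1],[0,0,0,0,1],[0,0,0,0,1],[0,0,-3,0,1],[0,0,-6,0,1],[0,-4,0,0,1],[0,-5,0,0.75,1],[0,-5,0,0,1],[0.3,-2.4,0,0,1],[0,0,0,0,1],[0,0,0,0,1]]'
python3 - <<'E'
from h import *
o=snap('s4')
cv2.imwrite('pics/s4c.png',cv2.resize(o['scene'][0][110:270,220:420,::-1],None,fx=3.5,fy=3.5))
for n in o:
    p,d=o[n];P=cloud(n,d);h=cv2.cvtColor(p,cv2.COLOR_RGB2HSV); H,S,V=[h[...,i].astype(int) for i in range(3)]
    m=((H<7)|(H>170))&(S>130)&(V>70)&(abs(P[...,0]-.615)<.05)&(abs(P[...,1]-.0428)<.035)&(P[...,2]<.115)&(P[...,2]>.085)
    q=P[m]; 
    if len(q): print(n,m.sum(),np.percentile(q,[2,98],axis=0).round(4).tolist(),cv2.minAreaRect((q[:,:2]*1000).astype(np.float32)))
E
```

```text
t: 16.27
position: [0.4523, 0.0439, 0.1591]
tool_rot: [0.707, 0.707, 0.0, 0.001]
contact_force: [0.9, -0.9, 0.8]
opening: 0.998
scene 139 [[0.5917, 0.0295, 0.0855], [0.6371, 0.0583, 0.0989]] ((615.1927490234375, 45.7458381652832), (51.153968811035156, 27.39954948425293), 9.59957218170166)
top 3 [[0.6198, 0.029, 0.0897], [0.6221, 0.0556, 0.0946]] ((620.2352905273438, 41.79698181152344), (27.701980590820312, 2.3759615421295166), 86.85230255126953)
```

View pics/s4c.png

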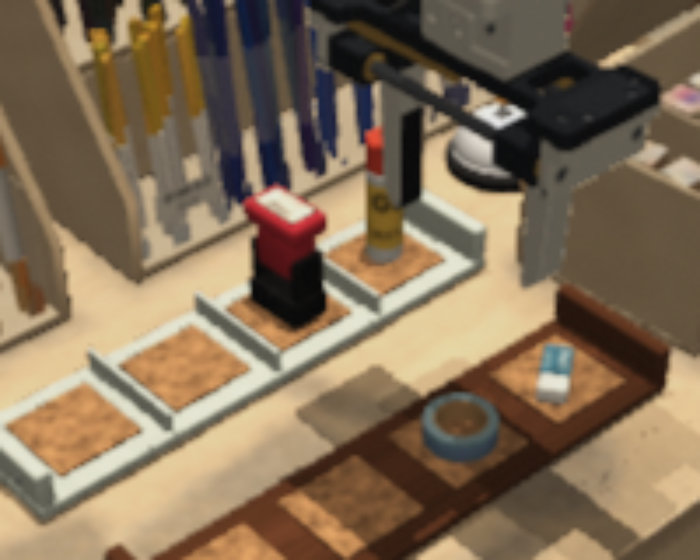

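```bash
python3 -m handwheel '[[0.18,-0.12,4,0,1],[0,0,4,0,1],[0,0,4,0,1],[0,0,1.8,0,1],[0,0,0,0,1],[0,0,0,0,1]]'
```

```text
t: 17.12
position: [0.4511, 0.0457, 0.0215]
tool_rot: [0.707, 0.707, 0.0, 0.0]
contact_force: [0.1, 0.5, 0.5]
opening: 1.001
```

```bash
python3 -m handwheel '[[0,0,0.3,0,1],[0,0,0,0,1],[0,0,0,0,-1],[0,0,0,0,-1],[0,0,0,0,-1],[0,0,0,0,-1],[0,0,0,0,-1],[0,0,0,0,-1],[0,0,0,0,-1],[0,0,0,0,-1],[0,0,0,0,-1]]'
```

```text
t: 18.5
position: [0.4502, 0.0458, 0.0177]
tool_rot: [0.707, 0.707, 0.0, 0.0]
contact_force: [-0.4, -0.1, 0.6]
opening: 0.479
```

```bash
python3 -m handwheel '[[0,0,-3,0,-1],[0,0,-4,0,-1],[4,0,0,0,-1],[4,3,0,-0.75,-1],[0.3,5,0,0,-1],[0,5,0,0,-1],[0,3.4,0,0,-1],[0,0,0,0,-1],[0,0,0,0,-1]]'
```

```text
t: 19.62
position: [0.6132, 0.1305, 0.087]
tool_rot: [0.702, 0.712, -0.001, -0.001]
contact_force: [-0.2, 0.4, 0.2]
opening: 0.477
```

```bash
python3 -c "
from h import *
o=snap('t1')
cv2.imwrite('pics/t1c.png',cv2.resize(o['scene'][0][110:270,200:400,::-1],None,fx=3.5,fy=3.5))"
```

```text
(no output)
```

View pics/t1c.png

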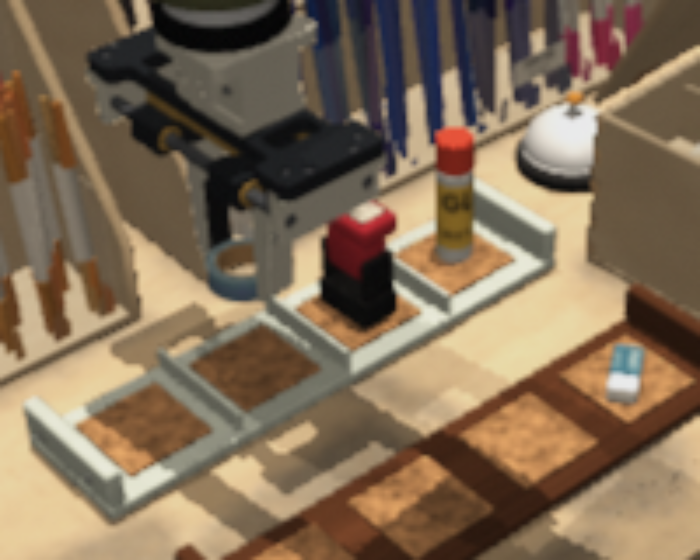

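```bash
python3 -m handwheel '[[-0.24,0.1,3,0,-1],[0,0,2.5,0,-1],[0,0,1,0,-1],[0,0,0,0,-1],[0,0,0,0,-1]]'
```

```text
t: 20.35
position: [0.6159, 0.1284, 0.0241]
tool_rot: [0.702, 0.712, 0.001, 0.001]
contact_force: [-0.4, 0.2, -0.1]
opening: 0.476
```

```bash
python3 -m handwheel '[[0,-0.17,0.4,0,-1],[0,0,0.2,0,-1],[0,0,0,0,-1],[0,0,0,0,-1]]'
```

```text
t: 20.85
position: [0.6137, 0.1283, 0.0176]
tool_rot: [0.702, 0.712, 0.0, 0.0]
contact_force: [-2.1, -0.0, 6.0]
opening: 0.479
```

```bash
python3 -m handwheel '[[0,0,0,0,0],[0,0,0,0,0.5],[0,0,0,0,1],[0,0,0,0,1],[0,0,0,0,1],[0,0,-4,0,1],[0,0,-6,0,1],[0,-4,0,0,1],[0,-5,0,0.75,1],[-4,-5,0,0,1],[-6,-2.6,0,0,1],[-5,0,0,0,1],[-1,0,0,0,1],[0,0,0,-8.3,1],[0,0,0,-8.3,1],[0,0,0,-8.3,1],[0,0,0,0,1]]'
python3 - <<'E'
from meas import *
o=snap('e1')
cv2.imwrite('pics/e1c.png',cv2.resize(o['scene'][0][130:290,220:420,::-1],None,fx=3.5,fy=3.5))
n="top"
p,d=o[n];h=cv2.cvtColor(p,cv2.COLOR_RGB2HSV); H,S,V=[h[...,i].astype(int) for i in range(3)]
blobs(n,~((H<25)&(S>75))&(V>60),.03,100,(282,300,155,183))
n="scene"
p,d=o[n];P=cloud(n,d);m=(abs(P[...,0]-.614)<.035)&(abs(P[...,1]-.128)<.035)&(P[...,2]>.024)&(P[...,2]<.04)
q=P[m];print(m.sum(),np.percentile(q,[1,99],axis=0).round(4).tolist(),cv2.minEnclosingCircle((q[:,:2]*1000).astype(np.float32)))
E
```

```text
t: 22.98
position: [0.45, -0.0287, 0.1166]
tool_rot: [0.538, 0.843, 0.0, -0.0]
contact_force: [-0.3, 0.2, -0.3]
opening: 1.0
top 0.03 290.3 165.5 [0.6201 0.1279] [618.7 127.4] [45.1 59.8] 89.6
218 [[0.5915, 0.1078, 0.0244], [0.6363, 0.1512, 0.0344]] ((615.7935180664062, 128.61524963378906), 25.810224533081055)
```

View pics/e1c.png

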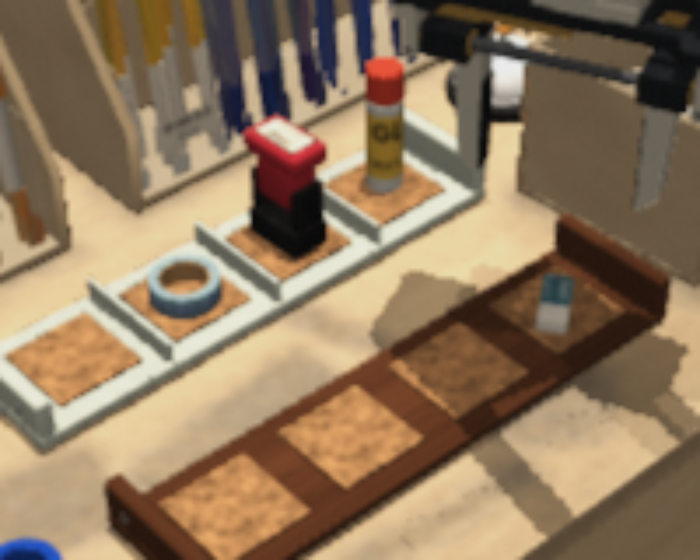

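```bash
python3 -m handwheel '[[-0.29,-0.31,3,0,0.7],[0,0,3,0,0.7],[0,0,0,0,0.7],[0,0,0,0,0.7]]'
python3 - <<'E'
from h import *
print(r.sense()['joint_pos'])
o=snap('e2')
cv2.imwrite('pics/e2c.png',cv2.resize(o['scene'][0][130:290,260:460,::-1],None,fx=3.5,fy=3.5))
E
```

```text
t: 23.58
position: [0.4488, -0.0333, 0.0577]
tool_rot: [0.538, 0.843, 0.0, 0.0]
contact_force: [0.2, 0.1, 0.0]
opening: 0.85
[-1.88204696e-01 -1.40050760e-01  2.06247338e+00  4.33257676e-05
  1.21834496e+00 -6.22025957e-01]
```

View pics/e2c.png

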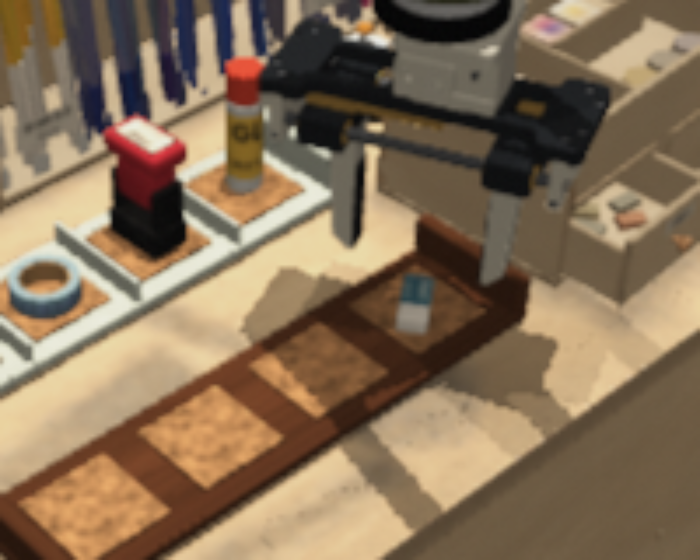

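```bash
python3 -m handwheel '[[0,0,2.5,0,0.4],[0,0,1.5,0,0.4],[0,0,0,0,0.4],[0,0,0,0,0.4]]'
```

```text
t: 24.18
position: [0.4484, -0.0334, 0.0172]
tool_rot: [0.538, 0.843, 0.0, 0.0]
contact_force: [-0.4, 0.5, 0.7]
opening: 0.706
```

```bash
python3 -m handwheel '[[0,0,0,0,-1],[0,0,0,0,-1],[0,0,0,0,-1],[0,0,0,0,-1],[0,0,0,0,-1],[0,0,0,0,-1],[0,0,0,0,-1],[0,0,0,0,-1]]'
python3 - <<'E'
from h import *
o=snap('e3')
cv2.imwrite('pics/e3c.png',cv2.resize(o['scene'][0][150:270,300:450,::-1],None,fx=4.5,fy=4.5))
E
```

```text
t: 25.18
position: [0.4481, -0.0334, 0.0166]
tool_rot: [0.538, 0.843, -0.0, -0.0]
contact_force: [-0.1, -0.2, 1.1]
opening: 0.208
```

View pics/e3c.png

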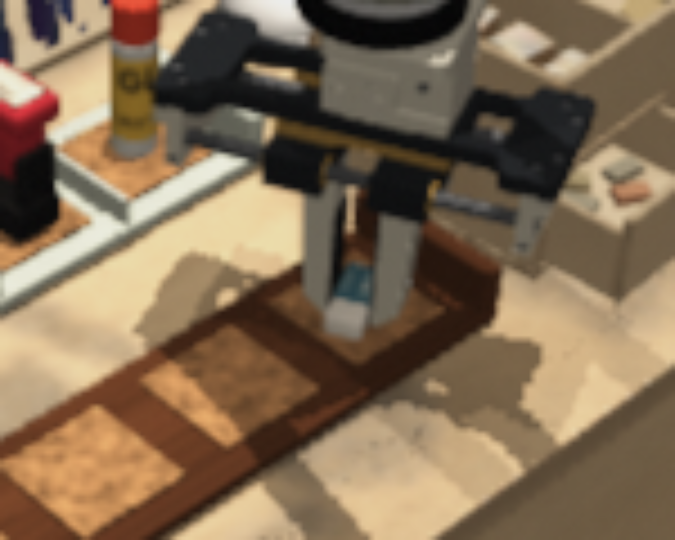

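```bash
python3 -m handwheel '[[0,0,-3,0,-1],[0,0,-4,0,-1],[0,0,0,8.1,-1],[0,0,0,8.1,-1],[0,0,0,8.1,-1],[4,0,0,0,-1],[6,0,0,0,-1],[6,0,0,0,-1],[6,3,0,0,-1],[3,5,0,0,-1],[0,5,0,0,-1],[0,3.6,0,0,-1],[0,0,0,0,-1],[0,0,0,0,-1]]'
python3 - <<'E'
from h import *
o=snap('e4')
cv2.imwrite('pics/e4c.png',cv2.resize(o['scene'][0][150:290,180:340,::-1],None,fx=4.2,fy=4.2))
E
```

```text
t: 27.02
position: [0.6086, 0.2141, 0.086]
tool_rot: [0.703, 0.711, -0.001, -0.0]
contact_force: [0.1, -0.3, -0.4]
opening: 0.205
```

View pics/e4c.png

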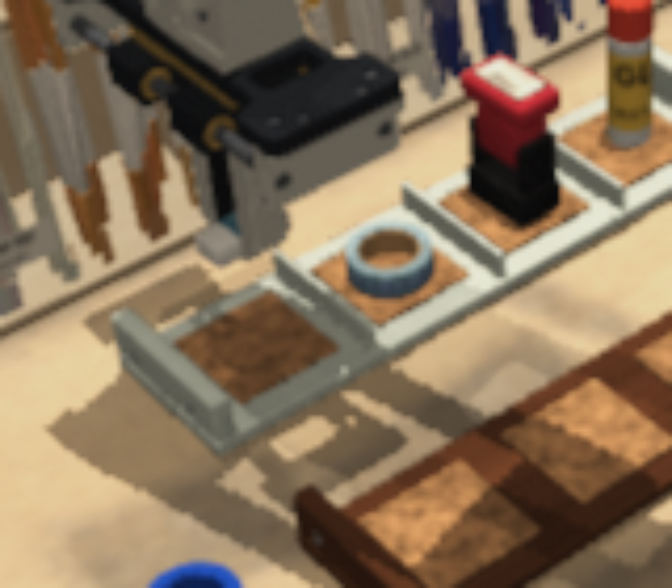

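```bash
python3 -m handwheel '[[-0.08,0.4,3,0,-1],[0,0,2.5,0,-1],[0,0,0,0,-1],[0,0,0,0,-1]]'
python3 - <<'E'
from h import *
o=snap('e5')
p,d=o['scene'];P=cloud('scene',d);s=r.sense()['position']
cv2.imwrite('pics/e5c.png',cv2.resize(p[190:260,200:290,::-1],None,fx=7,fy=7))
m=(abs(P[...,0]-s[0])<.009)&(abs(P[...,1]-s[1])<.04)&(P[...,2]>.018)&(P[...,2]<.06)
v,u=np.nonzero(m);i=np.argsort(-P[v,u,1])[:25]
for k in i[::2]: print(u[k],v[k],P[v[k],u[k]].round(4),p[v[k],u[k]])
E
```

```text
t: 27.62
position: [0.6137, 0.2138, 0.033]
tool_rot: [0.703, 0.711, 0.001, 0.0]
contact_force: [0.7, 0.2, -0.0]
opening: 0.205
226 235 [0.6213 0.2435 0.0198] [118  84  54]
231 238 [0.6068 0.2407 0.0195] [100  69  42]
229 236 [0.6163 0.2397 0.018 ] [95 65 41]
230 227 [0.6126 0.2359 0.0433] [121 114 103]
229 228 [0.6181 0.2357 0.0368] [101  86  70]
228 225 [0.6207 0.2355 0.0432] [123 119 107]
233 237 [0.6077 0.2354 0.0185] [97 66 41]
228 227 [0.6227 0.2353 0.0363] [113 104  87]
231 229 [0.6114 0.2351 0.0381] [111 102  90]
230 226 [0.6139 0.2349 0.0446] [135 127 115]
232 228 [0.6073 0.2346 0.0433] [135 126 114]
230 228 [0.6165 0.2343 0.037 ] [111 103  92]
229 224 [0.6185 0.2341 0.0466] [134 128 115]
```

View pics/e5c.png

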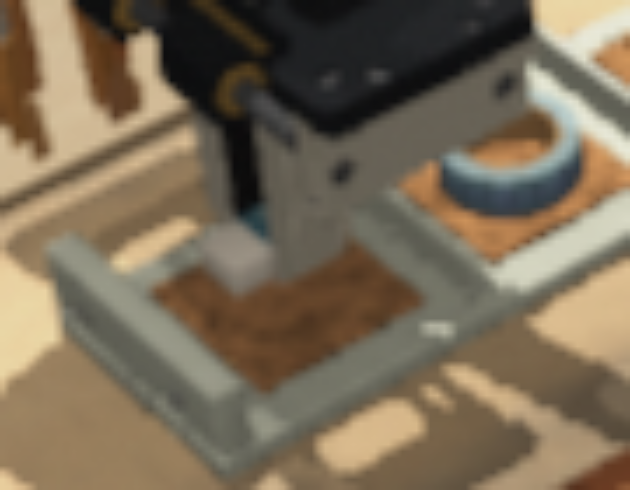

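```bash
python3 -m handwheel '[[0.05,0,1.2,0,-1],[0,0,0.4,0,-1],[0,0,0,0,-1],[0,0,0,0,-1]]'
```

```text
t: 28.22
position: [0.6136, 0.2141, 0.0163]
tool_rot: [0.703, 0.711, 0.0, 0.0]
contact_force: [-2.6, -0.0, 7.9]
opening: 0.21
```

Release, lift, and move back clear of the view.

```bash
python3 -m handwheel '[[0,0,0,0,-0.4],[0,0,0,0,0],[0,0,0,0,0.3],[0,0,0,0,0.3],[0,0,0,0,0.3],[0,0,-3,0,0.3],[0,0,-5,0,0.3],[0,0,-5,0,0.3],[0,0,-5,0,1],[0,-5,-4,0,1],[0,-6,0,0,1],[0,-6,0,0,1],[2,-4,0,0,1],[5,0,0,0,1],[5,0,0,0,1],[5,0,0,0,1],[0,0,0,0,1],[0,0,0,0,1]]'
python3 - <<'E'
from meas import *
o=snap('f')
a=cv2.resize(o['scene'][0][120:290,190:370],(600,566));cv2.imwrite('pics/fsc.png',a[...,::-1])
cv2.imwrite('pics/ftop.png',cv2.resize(o['top'][0][130:260,225:425,::-1],None,fx=3.8,fy=3.8))
E
```

```text
t: 30.48
position: [0.4028, 0.3814, 0.2344]
tool_rot: [0.703, 0.711, -0.0, 0.0]
contact_force: [-0.1, -0.4, -0.2]
opening: 0.999
```

View pics/fsc.png

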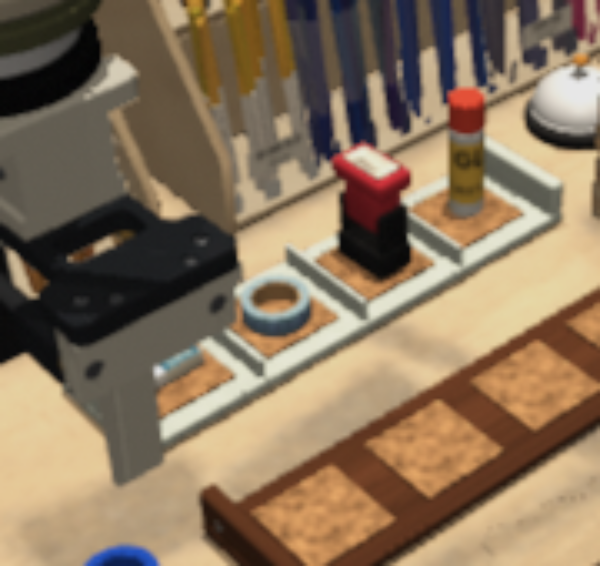

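View pics/ftop.png

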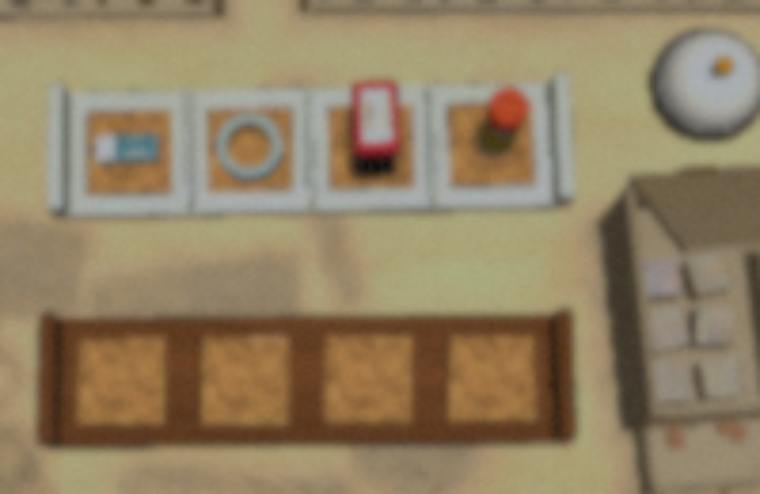

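Run:
```python
from meas import *
n="top";p=np.load("topfp.npy");h=cv2.cvtColor(p,cv2.COLOR_RGB2HSV); H,S,V=[h[...,i].astype(int) for i in range(3)]
red=((H<9)|(H>165))&(S>110)&(V>80)
blobs(n,red,.109,20,(350,368,148,175)); blobs(n,red,.096,20,(310,335,148,175))
m=~((H<25)&(S>90))&(V>60)
blobs(n,m,.03,20,(281,301,159,178)); blobs(n,m,.027,20,(247,270,162,177))
P=cloud(n,np.load("topf.npy"))
for b,(x,y) in dict(er=(.6132,.2132),tape=(.6142,.1281),stamp=(.6154,.0428),glue=(.6165,-.0425)).items():
    q=(abs(P[...,0]-x)<.032)&(abs(P[...,1]-y)<.032)
    z=P[...,2][q]; t=P[q&(P[...,2]>(.022 if b in('er','tape') else .085))]; t=t[t[:,2]<.15]
    rc=cv2.minAreaRect((t[:,:2]*1000).astype(np.float32)); print(b,[np.round(v,1) for v in rc],np.median(t,0).round(4))
def bell(f): 
    P=cloud(n,np.load(f)); m=(abs(P[...,0]-.66)<.07)&(P[...,1]<-.12)&(P[...,1]>-.3)&(P[...,2]>.02)&(P[...,2]<.08); return np.median(P[m],0).round(4)
print(bell("top0.npy"),bell("topf.npy"))
```

```text
top 0.109 358.1 158.5 [ 0.616  -0.0431] [616.2 -42.3] [22.1 27.3] 62.0
top 0.096 323.0 166.0 [0.6012 0.0435] [608.9  42.1] [32.3 35.8] 89.4
top 0.03 290.2 167.9 [0.6135 0.1282] [613.2 128.7] [47.6 48.7] 89.4
top 0.027 256.0 168.6 [0.6133 0.2187] [612.8 217.4] [38.  50.3] 0.7
er [array([617.7, 211.2]), array([28. , 47.9]), np.float64(1.1)] [0.6123 0.214  0.0263]
tape [array([612.5, 129.1]), array([44.5, 43.7]), np.float64(44.3)] [0.6135 0.1287 0.0284]
stamp [array([614.4,  43. ]), array([30.2, 49. ]), np.float64(89.2)] [0.6145 0.0432 0.0941]
glue [array([617.2, -43. ]), array([25.1, 25.5]), np.float64(50.5)] [ 0.6149 -0.0428  0.1078]
[ 0.6585 -0.197   0.0346] [ 0.6585 -0.1972  0.0351]
```

All four sit within about 2 mm of their bay centres and the bell has not moved, so I'm handing in.

```bash
python3 -c "
from bench import r
print(r.job_done(), r.sense()['t'])"
```

```text
the job is handed in; nothing more can be done
the job is handed in; nothing more can be done
```

I moved all four things to the white display rack in reverse order and handed the job in at about 31 s. From left to right the bays now hold the eraser, the tape roll, the stamp and the glue stick.

**Last checks:**
- **Placement:** the camera measurements put the four objects within about 2 mm of their mat centres. The glue stick and stamp stand upright, and the tape roll and eraser lie flat. One colour-mask reading each for the stamp and the eraser was several millimetres off because the masks blended into other parts. I relied on the depth readings for those two.
- **Bell:** its measured position is unchanged to within 0.2 mm.
- **Robot:** the gripper is open and clear of everything. Contact forces at the end of each move stayed under 10 N.

**Disagreement with the description:** the eraser on the stock rack measured about 45 x 21 mm, turned about 37° to the row. The description says 46–48 x 37–38 mm, turned at most 0.25 rad. It was the only eraser-like thing on the rack, so I moved it, gripped over its narrow side, and set it down with its long side along the row.

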